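Ready the crank apple peeler: shaft back, sprung peeling arm hooked on its catch

ROBOT

A 6-joint arm with a two-finger parallel gripper is mounted at the origin on a cart in front of the work surface, level with it; the furniture and walls round the work are solid. World frame = base frame: x ahead of the robot, y to its left, z up, the work surface at z = 0. Lengths are in m, angles in rad, forces in N, time in s.
With the tool pointing down it reaches from about 0.35 to 0.925 m from the base axis. Payload 6.4 kg.
Tool frame: the origin (TCP) lies on the front face of the gripper's body, between the roots of the fingers; the fingertips stand bot.tips_ahead ahead of it and the grasp point (between the pads) lies 54 mm ahead of it (bot.tips_ahead is the distance from the TCP to the fingertips, in m); z points along the fingers, y is the line along which they close (so a half turn about z gives the same grasp; the last joint's range is limited). The gripper opens to 85 mm and grips with 20 to 120 N. Pads are 22 mm wide; open, the fingers measure 114 mm over their backs; the gripper's body (76 mm by 85 mm) begins 54 mm behind the grasp point. The pads swing forward as they close: fully open they stand 13 mm farther back than shut.
Start: joints at [-1.306, 0.245, 1.558, -0, 1.339, -0.174], TCP at [0.276, -0.588, 0.304] pointing down, gripper open.
Joint ranges: [-3.13, 3.13], [-1.02, 2.26], [0.13, 2.54], [-0.95, 4.09], [0.21, 2.88], [-2.74, 2.74]. Speed limits (rad/s): [2.57, 2.57, 3.14, 3.14, 3.14, 3.14].

INTERFACE

Orientations are given as a unit quaternion [x, y, z, w].
In Python, from plant import bot gives the robot as it stands.
- The arm moves only by the shell command python3 -m crank 'ROWS' [FORCE]. ROWS is a JSON object of lists of equal length, an entry for each row: "hand": the closure, from -1 (fully open) to 1 (shut); "xyz": the shift along the tool's x, y, z in cm, a list of three; "twist": the turn about the tool's z in degrees. A call has 1 to 10 rows; each row is the pose to reach, as a shift and turn from the pose commanded when the call began, along the tool's axes at that moment; what a row does not reach only later rows make up. A row lasts 1/10 s, in which the tool goes at most 50 mm and 8.59 degrees, less where a joint would pass 70% of its speed; a pose out of reach is approached as far as the arm can. A call with a gripper value outside its range is refused whole. The fingers move at their own pace and stop on an object; FORCE is the grip in N (left out, the last holds). Time passes only in rows, so rows that repeat a pose let the fingers close. It gives the time, the measured TCP pose, the force, the opening and the grip force at its end, in the units of the state.
- bot.sense(): the state, without advancing time (a new reading comes with each control period).
- bot.grab_frame(name): name is "scene" or "top"; returns a dict with "color" (420x560x3 uint8, red, green, blue), "K" (3x3 intrinsics, pixels), "eye" and "attitude" of the camera in the world. Camera axes: x right, y down, z forward; pixel columns grow to the right and rows downward; lengths in m; the calibration is good to about 2 mm. A picture is of the moment at which its call begins. There is no depth.
- bot.hand_in(): hands the job in; it is judged then, once.
Trained networks look in a picture, given as the dict that the camera call returned (one of the last four; its "shot" number tells which), for a name from the list of things; names that differ only in an ending like _2 or _b are one class to them, and where a whole thing is asked for, a point or a joint stands for the part that bears it (a point fixed in the world has none). Each returns a list of dicts, best first, with "p" (0 to 1); they miss things now and then, are a little off and sometimes report something else, mostly with a low value. They report only what shows in the picture. A call takes as long as a camera call.
- bot.look_for(picture, target): "point" ([x, y, z] in m, in world coordinates, good to about 4 mm: the middle of the surface that is visible of it).
The state is a dict: "time_s": time; "q": joint angles; "dq": joint speeds; "tau": joint torques, N m; "eef_pos": TCP position; "orientation": TCP orientation; "force": force on the tool from outside, world axes, zero at the start; "torque": the same for the moment, N m; "opening": opening from 0.0 (shut) to 1.0 (fully open); "finger_force": force on a finger pad.
Only numpy, scipy, OpenCV 4.12 (cv2) and the standard library are available. Lean on these libraries where they do the work, as an engineer would, in place of code of your own. Each camera call takes 0.05 s, during which the arm holds its last target. There are 200 camera calls.

TASK

Get the apple peeler ready for the next apple: pull the feed shaft fully back by its crank handle, then draw the sprung peeling arm back by its knob until it has gone past the catch, and ease it forward until the catch alone holds it. The catch is a hair trigger set differently every time, so feel for it: do not strain the arm hard against the rubber buffer just behind the catch, never let the arm snap forward, and leave the other things where they are.

Things in the scene. Friction and masses are not known exactly. Their poses are not given: they have to be found in the camera images.
- peeler: hand-cranked apple peeler, light metal casting 260 mm long on a round rubber suction foot stuck fast to the worktop. Origin on the worktop; z up; +y along the feed shaft from crank to fork; -x is the side of the peeling arm. Shaft axis at x = 0, z = 85 mm. The arm turns about an upright pivot at x = -50, y = -20 mm. The short thumb lever on the bearing is already lifted and does not move
- feed_shaft (a joint): how far the feed shaft stands forward, m: 0 = fully back on its stop, 0.075 = fully forward (peeler's +y). It slides along the peeler's y without turning, friction about 3 N. More than about 15 mm forward, its thick threaded part holds the catch open, so the arm cannot stay hooked
- crank_grip (a point): middle of the turned wooden crank handle, a round bar 23 mm thick and 60 mm long lying along the peeler's y, 130 mm above the worktop; it moves with the shaft. Free above and at its sides; the crank joins at its +y end, 30 mm from this point
- peel_arm (a joint): angle by which the peeling arm is drawn back, rad: 0 = sprung forward on its stop beside the shaft; grows anticlockwise seen from above, the knob swinging to the peeler's -x side. The spring pulls the knob forward with about 5 N at 0 and 9 N at 0.8. The catch takes the arm somewhere between 0.55 and 0.88, different each time; about 0.02 rad (3 mm at the knob) farther it meets the buffer
- peel_knob (a point): middle of the upright wooden knob at the tip of the peeling arm: 18 mm thick, from 110 to 152 mm above the worktop, with a 23 mm wide head from 142 mm up; this point is 127 mm up and 115 mm from the arm's pivot. At arm angle 0 it lies at x = -20, y = 91 mm in the peeler's frame. It may turn in the grip. Fingertips should stay above 105 mm, clear of shaft and fork
- catch_middle (a point): where the 6 mm steel pin under the arm (75 mm from the pivot) sits when hooked, for the middle setting of the catch plate; the true place lies up to 12 mm either way along the pin's arc. The catch is a light lever: the pin pushes it aside with hardly any force, then it drops behind the pin by itself. Eased forward, a hooked arm rests on it and no longer pulls; an arm that keeps pulling is not hooked yet
- pivot_top (a point): top of the arm's upright pivot, 88 mm above the worktop. Behind the catch, as seen from the arm at rest, a small rubber buffer on the catch plate stops the pin; it is stiff (the knob feels about 5 N more for each mm it is drawn on) and must not be loaded with more than 18 N at the pin, some 11 N at the knob on top of the spring
- apple_c_center (a point): bystander: centre of a green apple, 74 mm across, 63 mm tall, standing on the worktop behind the peeler
- jug_center (a point): bystander: middle of a clear plastic measuring jug, 141 x 155 mm and 129 mm tall, behind the peeler; point 60 mm above the worktop
- lemon_center (a point): bystander: centre of a lemon, 71 x 53 x 51 mm, lying on the range near the crank

How it is judged:
On the way, in this order (a step that is already met when the one before it is completed fails the run):
1. the feed shaft is fully back (value of joint feed_shaft below 0.004 m), for 0.2 s.
2. the peeling arm is drawn back (value of joint peel_arm above 0.5 rad), for 0.2 s.
At the end, for the whole second after the job is handed in: Shaft within 4 mm of fully back; peeling arm drawn back at least 0.5 rad and at rest there (below 0.05 rad/s), so held by the catch alone. Apple, jug and lemon not moved by more than 30 mm (value of joint feed_shaft below 0.004 m and value of joint peel_arm above 0.5 rad and velocity of joint peel_arm between -0.05 and 0.05 rad/s); the robot touches nothing.
It fails at once if the peeling arm snaps forward (faster than 2 rad/s, about 0.23 m/s at the knob) (velocity of joint peel_arm below -2 rad/s).
It fails at once if the arm is strained against the rubber buffer with more than 18 N at its pin (contact force between buffer_c0 and peeler above 18 N).
It fails at once if a bystander (apple, jug, lemon) is moved by more than 30 mm (distance of any of apple_c_center, jug_center, lemon_center from where it was at the start of the episode above 0.03 m).
It also fails if it takes over 67 s, if anything falls off the work surface, if the arm or the gripper's body presses on something with over 40 N, if the wrist force passes 120 N, or if a joint passes its speed limit or range.

## Working session

There is one attempt and no reset: what is moved stays moved. The work goes in short steps, Python scripts to look and compute and a shell command to move; the robot and the scene stay as the last step left them, time stands still between calls to the robot, and variables do not carry over. Pictures are saved under pics/ and viewed, at most 10 in all, crops included, and the job is handed in when it is done.

```bash
mkdir -p pics; ls
python3 - <<'E'
from plant import bot
import cv2,numpy as np
s=bot.sense();print({k:np.round(v,3).tolist() for k,v in s.items()},bot.tips_ahead)
for n in("scene","top"):
    f=bot.grab_frame(n);cv2.imwrite(f"pics/{n}0.png",f["color"][:,:,::-1])
    print(n,np.round(f["eye"],3),np.round(f["attitude"],3).tolist(),f["K"].tolist())
    for t in["peeler","crank_grip","peel_knob","pivot_top","catch_middle","feed_shaft","peel_arm","apple_c_center","jug_center","lemon_center"]:
        print(t,[(np.round(d["point"],3).tolist(),round(d["p"],2)) for d in bot.look_for(f,t)[:2]])
E
```

```text
pics
{'time_s': 0.0, 'q': [-1.306, 0.246, 1.559, -0.0, 1.339, -0.174], 'dq': [-0.001, -0.0, 0.001, -0.001, 0.003, -0.001], 'tau': [-0.001, -42.951, -32.612, -0.0, 0.005, 0.0], 'eef_pos': [0.276, -0.588, 0.303], 'orientation': [0.976, 0.218, -0.0, -0.001], 'force': [0.287, -0.338, 0.082], 'torque': [-0.03, 0.006, 0.029], 'finger_force': 0.0, 'opening': 1.001} 0.0726
scene [ 0.845 -0.659  0.633] [0.856, 0.164, -0.08, -0.483] [[453.76762339206675, 0.0, 276.9727415173182], [0.0, 453.76762339206675, 207.04858931255694], [0.0, 0.0, 1.0]]
peeler [([0.506, 0.21, 0.076], 0.61)]
crank_grip [([0.479, 0.092, 0.094], 0.64)]
peel_knob [([0.479, 0.09, 0.096], 0.63), ([0.488, 0.301, 0.104], 0.5)]
pivot_top [([0.503, 0.208, 0.072], 0.64)]
catch_middle [([0.502, 0.211, 0.073], 0.85)]
feed_shaft [([0.484, 0.092, 0.096], 0.7)]
peel_arm [([0.486, 0.306, 0.1], 0.58)]
apple_c_center [([0.637, 0.076, 0.054], 0.72)]
jug_center [([0.686, 0.21, 0.079], 0.62)]
lemon_center [([0.601, -0.052, 0.041], 0.73)]
top [0.454 0.149 0.939] [-0.703, 0.707, -0.054, 0.047] [[421.18165325145657, 0.0, 278.9837863060454], [0.0, 421.18165325145657, 208.9029026261777], [0.0, 0.0, 1.0]]
peeler [([0.491, 0.235, 0.07], 0.61)]
crank_grip [([0.491, 0.125, 0.097], 0.87)]
peel_knob [([0.483, 0.285, 0.066], 0.62), ([0.486, 0.127, 0.098], 0.35)]
pivot_top [([0.491, 0.235, 0.069], 0.98)]
catch_middle [([0.49, 0.237, 0.068], 0.64)]
feed_shaft [([0.485, 0.126, 0.101], 0.89)]
peel_arm [([0.477, 0.28, 0.071], 0.88)]
apple_c_center [([0.63, 0.094, 0.064], 0.82)]
jug_center [([0.666, 0.255, 0.001], 0.68)]
lemon_center [([0.585, -0.032, 0.042], 0.63)]
```

```bash
python3 -c "
import cv2
for n in('scene','top'):
    a=cv2.imread(f'pics/{n}0.png');cv2.imwrite(f'pics/{n}0b.png',cv2.resize(a,(784,588),interpolation=2))"
```

```text
(no output)
```

View pics/scene0b.png

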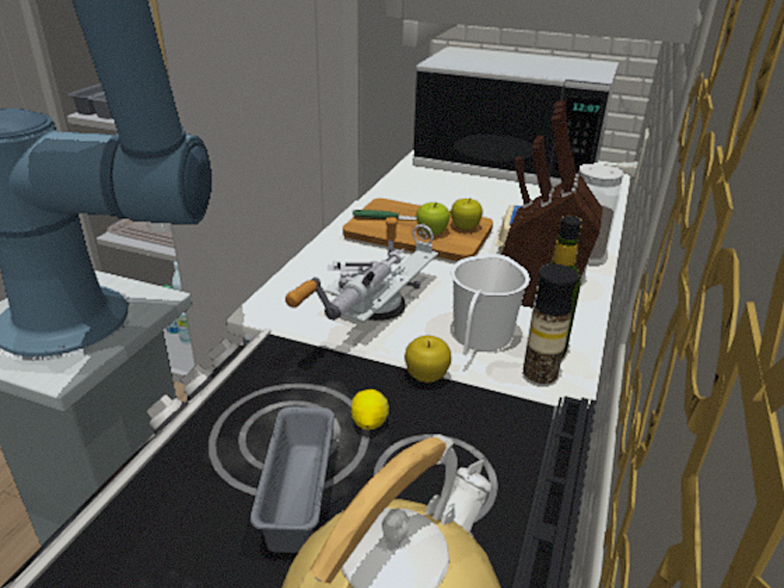

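View pics/top0b.png

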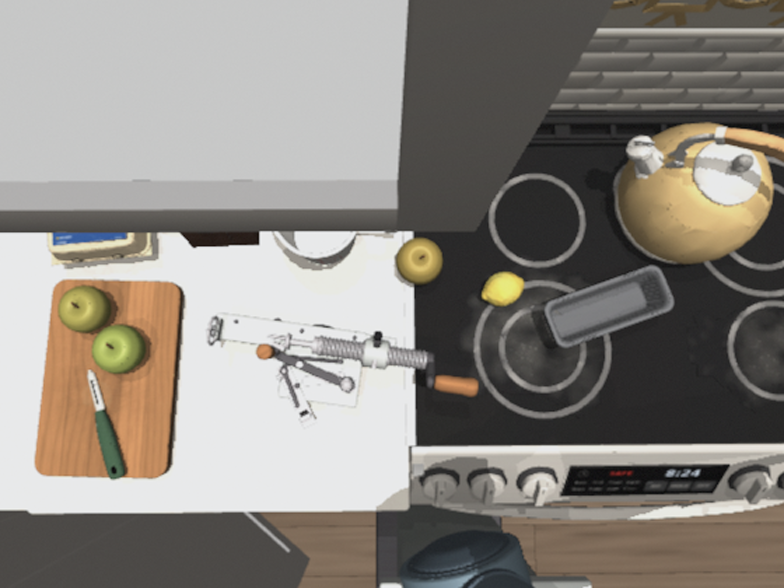

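The scene view shows the peeler with its crank grip near (301,290) and knob near (391,232). The top view puts the crank grip at (457,384), the knob at (264,351) and the pivot ball at (347,383), with the arm lying along the shaft. Next I project these to positions.

```bash
cat > h.py <<'E'
import numpy as np
from scipy.spatial.transform import Rotation as R
def ray(f,uv,z):
    d=R.from_quat(f["attitude"]).apply(np.linalg.inv(f["K"])@[*uv,1]);e=np.array(f["eye"])
    return e+d*(z-e[2])/d[2]
def loc(p,s):  # world point -> shift from TCP pose s in tool axes, cm
    return R.from_quat(s["orientation"]).inv().apply(np.array(p)-s["eef_pos"])*100
E
python3 - <<'E'
from plant import bot
from h import *
t=bot.grab_frame("top");s=bot.grab_frame("scene")
for n,uv,z in[("grip",(457,384),.138),("gripA",(437,382),.138),("gripB",(477,386),.138),("knob",(264,351),.152),("pivot",(347,383),.088),("shaft1",(285,340),.088),("shaft2",(430,358),.09)]:
    print(n,ray(t,np.array(uv)/1.4,z).round(4))
for n,uv,z in[("grip",(301,290),.13),("knob",(391,222),.152)]: print("s",n,ray(s,np.array(uv)/1.4,z).round(4))
q=bot.sense();print(R.from_quat(q["orientation"]).as_matrix().round(3))
E
```

```text
grip [0.4446 0.0524 0.138 ]
gripA [0.4474 0.0793 0.138 ]
gripB [0.4417 0.0256 0.138 ]
knob [0.4897 0.3094 0.152 ]
pivot [0.4464 0.2033 0.088 ]
shaft1 [0.5082 0.2926 0.088 ]
shaft2 [0.4811 0.0845 0.09  ]
s grip [0.4388 0.0646 0.13  ]
s knob [0.4949 0.3    0.152 ]
[[ 0.905  0.425  0.   ]
 [ 0.425 -0.905 -0.   ]
 [-0.     0.    -1.   ]]
```

```bash
python3 -m crank '{"hand":[-0.3,-0.3,-0.3,-0.3,-0.3,-0.3,-0.3,-0.3,-0.3,-0.3],"xyz":[[42.5,-50.8,0],[42.5,-50.8,0],[42.5,-50.8,0],[42.5,-50.8,0],[42.5,-50.8,0],[42.5,-50.8,0],[42.5,-50.8,0],[42.5,-50.8,0],[42.5,-50.8,0],[42.5,-50.8,0]],"twist":[-58,-58,-58,-58,-58,-58,-58,-58,-58,-58]}' 40
python3 - <<'E'
from plant import bot
from h import *
s=bot.sense();print(loc([.444,.055,.26],s),R.from_quat(s["orientation"]).as_matrix().round(3).tolist(),s["q"])
E
```

```text
time_s: 2.2
eef_pos: [0.4037, -0.103, 0.3043]
orientation: [0.748, 0.663, 0.0, 0.001]
force: [1.4, -0.5, -0.0]
opening: 0.647
finger_force: 0.0
[16.17576694  2.09575374  4.42552225] [[0.12, 0.993, 0.001], [0.993, -0.12, -0.001], [-0.0, 0.001, -1.0]] [-5.23608484e-01 -3.44623782e-01  2.12431206e+00  1.36035700e-04
  1.36040285e+00 -4.03330335e-01]
```

```bash
python3 -m crank '{"hand":[-0.3,-0.3,-0.3,-0.3,-0.3,-0.3],"xyz":[[16.2,2.1,4.4],[16.2,2.1,4.4],[16.2,2.1,4.4],[16.2,2.1,4.4],[16.2,2.1,4.4],[16.2,2.1,4.4]],"twist":[0,0,0,0,0,0]}'
python3 - <<'E'
from plant import bot
from h import *
import cv2
s=bot.sense();print(loc([.4446,.0524,.184],s))
f=bot.grab_frame("scene");cv2.imwrite("pics/s1.png",cv2.resize(f["color"][100:300,120:387,::-1],None,fx=2.9,fy=2.9,interpolation=2))
E
```

```text
time_s: 2.8
eef_pos: [0.4439, 0.0533, 0.26]
orientation: [0.748, 0.664, -0.0, 0.0]
force: [-0.0, 0.4, 0.6]
opening: 0.645
finger_force: 0.0
[-0.07840691  0.08422363  7.60211469]
```

View pics/s1.png

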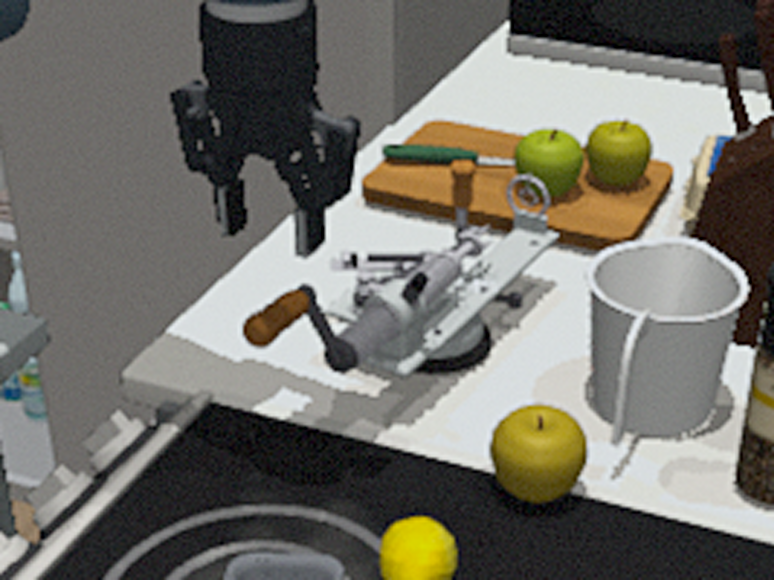

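The crop shows the gripper above the crank grip, centred near (278,317). The fingers straddle it sideways, and the knob is at (462,180). Descending and closing.

```bash
python3 -m crank '{"hand":[-0.3,-0.3,-0.3,-0.3,1,1,1,1,1,1],"xyz":[[0,0.1,3],[0,0.1,6],[0,0.1,7.5],[0,0.1,7.5],[0,0.1,7.5],[0,0.1,7.5],[0,0.1,7.5],[0,0.1,7.5],[0,0.1,7.5],[0,0.1,7.5]],"twist":[0,0,0,0,0,0,0,0,0,0]}' 40
```

```text
time_s: 3.85
eef_pos: [0.4447, 0.0529, 0.1866]
orientation: [0.748, 0.663, -0.001, -0.0]
force: [-7.4, -1.2, 9.0]
opening: 0.257
finger_force: 38.8
```

```bash
python3 -m crank '{"hand":[1,1,1,1,1],"xyz":[[-1,-0.1,-0.1],[-2,-0.1,-0.1],[-3,-0.1,-0.1],[-4,-0.1,-0.1],[-4,-0.1,-0.1]],"twist":[0,0,0,0,0]}'
```

```text
time_s: 4.35
eef_pos: [0.4387, 0.0119, 0.1867]
orientation: [0.749, 0.663, -0.001, -0.0]
force: [-6.2, -0.8, 7.6]
opening: 0.256
finger_force: 40.5
```

```bash
python3 -m crank '{"hand":[1,1,1],"xyz":[[-1,-0.1,-0.1],[-2,-0.1,-0.1],[-2,-0.1,-0.1]],"twist":[0,0,0]}';python3 -m crank '{"hand":[1,1],"xyz":[[-0.7,0,0],[-0.7,0,0]],"twist":[0,0]}';python3 -m crank '{"hand":[1,1],"xyz":[[-0.6,0,0],[-0.6,0,0]],"twist":[0,0]}'
```

```text
time_s: 4.65
eef_pos: [0.4358, -0.0062, 0.1868]
orientation: [0.749, 0.663, 0.002, -0.001]
force: [3.1, 9.2, -2.3]
opening: 0.256
finger_force: 40.2
time_s: 4.85
eef_pos: [0.4353, -0.0095, 0.1867]
orientation: [0.749, 0.662, 0.006, -0.004]
force: [7.1, 30.8, -0.8]
opening: 0.254
finger_force: 40.2
time_s: 5.05
eef_pos: [0.4344, -0.0153, 0.1866]
orientation: [0.749, 0.662, 0.005, -0.004]
force: [5.6, 29.7, 0.1]
opening: 0.254
finger_force: 40.3
```

```bash
python3 -m crank '{"hand":[-0.3,-0.3,-0.3,-0.3,-0.3,-0.3,-0.3,-0.3],"xyz":[[0,0,0],[0,0,0],[0,0,0],[0,0,-3],[0,0,-7],[0,0,-11],[0,0,-11],[0,0,-11]],"twist":[0,0,0,0,0,0,0,0]}'
python3 - <<'E'
from plant import bot
from h import *
import cv2
s=bot.sense();print(loc([.4897,.3094,.26],s),s["q"].__str__())
f=bot.grab_frame("scene");cv2.imwrite("pics/s2.png",cv2.resize(f["color"][100:300,120:387,::-1],None,fx=2.9,fy=2.9,interpolation=2))
f=bot.grab_frame("top");cv2.imwrite("pics/t2.png",cv2.resize(f["color"][180:330,130:344,::-1],None,fx=3.7,fy=3.7,interpolation=2))
E
```

```text
time_s: 5.85
eef_pos: [0.4346, -0.0197, 0.298]
orientation: [0.748, 0.663, 0.001, 0.001]
force: [-0.7, -0.3, 0.1]
opening: 0.651
finger_force: 0.0
[33.33619752  1.51469644  3.77136513] [-3.06859547e-01 -2.85155807e-01  2.09077220e+00 -5.38235701e-04
  1.33305351e+00 -1.86504094e-01]
```

View pics/s2.png

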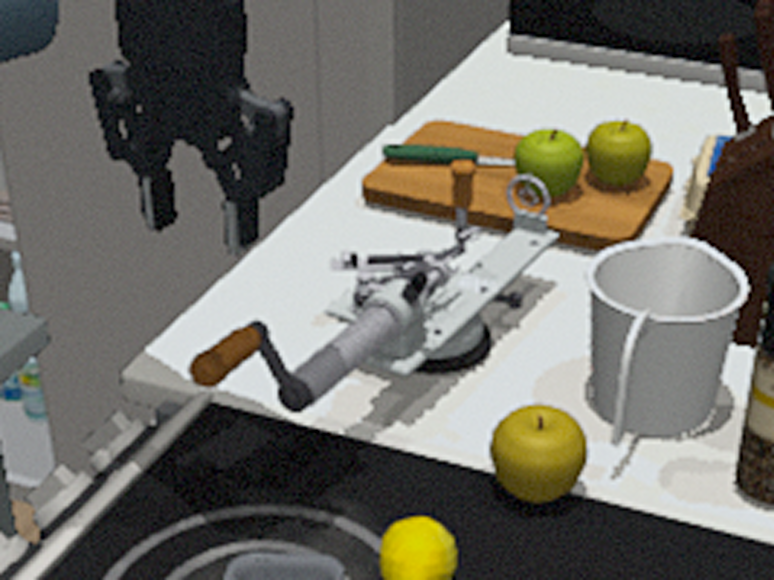

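View pics/t2.png

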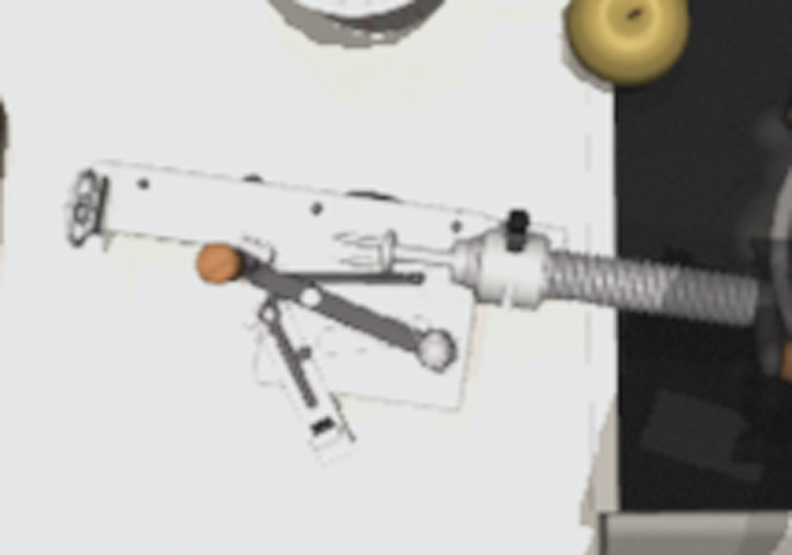

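The top crop shows the knob at (219,263), the pivot at (436,349) and the shaft drawn back with the fork at (390,250). The scene crop confirms the crank has moved back. Next, the knob.

```bash
python3 -m crank '{"hand":[-0.3,-0.3,-0.3,-0.3,-0.3,-0.3,-0.3,-0.3,-0.3,-0.3],"xyz":[[33.3,1.5,3.8],[33.3,1.5,3.8],[33.3,1.5,3.8],[33.3,1.5,3.8],[33.3,1.5,3.8],[33.3,1.5,3.8],[33.3,1.5,3.8],[33.3,1.5,3.8],[33.3,1.5,3.8],[33.3,1.5,3.8]],"twist":[0,0,0,0,0,0,0,0,0,0]}'
python3 - <<'E'
from plant import bot
from h import *
s=bot.sense();print(loc([.4897,.3094,.183],s))
f=bot.grab_frame("scene")
import cv2
cv2.imwrite("pics/s3.png",cv2.resize(f["color"][80:230,180:394,::-1],None,fx=3.7,fy=3.7,interpolation=2))
E
```

```text
time_s: 6.95
eef_pos: [0.4885, 0.3088, 0.2579]
orientation: [0.748, 0.663, -0.001, -0.0]
force: [-0.3, -0.9, 0.7]
opening: 0.647
finger_force: 0.0
[0.08405236 0.12712508 7.48499252]
```

View pics/s3.png

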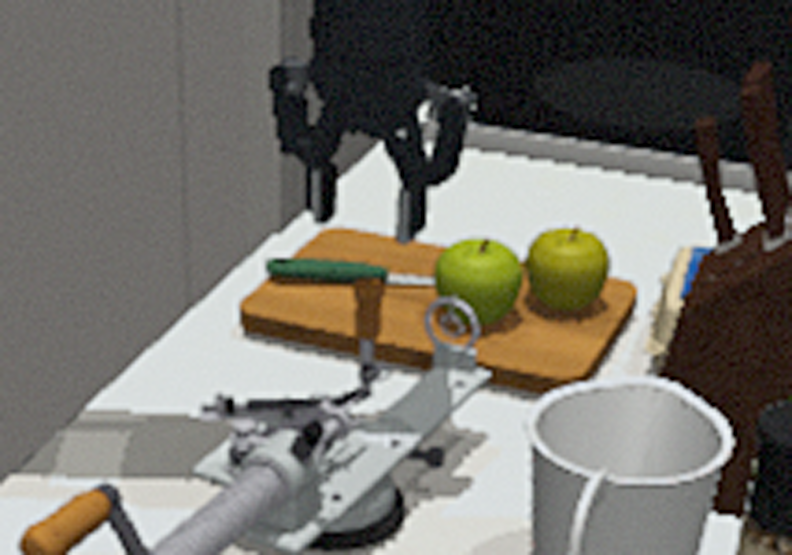

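The open fingertips at (320,210) and (410,230) sit over the knob at (370,300), and the ring at (452,320) is clear of them. Descending.

```bash
python3 -m crank '{"hand":[-0.3,-0.3,-0.3,-0.3,1,1,1,1,1,1],"xyz":[[0.1,0.1,3],[0.1,0.1,6],[0.1,0.1,7.5],[0.1,0.1,7.5],[0.1,0.1,7.5],[0.1,0.1,7.5],[0.1,0.1,7.5],[0.1,0.1,7.5],[0.1,0.1,7.5],[0.1,0.1,7.5]],"twist":[0,0,0,0,0,0,0,0,0,0]}' 40
python3 - <<'E'
from plant import bot
from h import *
s=bot.sense();print(s["force"],s["q"])
M=R.from_quat(s["orientation"]).as_matrix()
a0=np.radians(22.2)
for t in np.r_[0:.95:.05]:
    d=.115*np.array([np.sin(a0-t)-np.sin(a0),np.cos(a0-t)-np.cos(a0),0]);print(round(t,2),(M.T@d*100).round(2)[:2])
E
```

```text
time_s: 8.0
eef_pos: [0.4906, 0.3111, 0.1858]
orientation: [0.748, 0.664, 0.001, 0.0]
force: [-2.0, -0.8, 6.5]
opening: 0.249
finger_force: 38.8
[-2.01981982 -0.78882682  6.50169359] [ 3.70062773e-01  2.20366827e-01  1.81854064e+00 -6.15638710e-05
  1.10032674e+00  4.89566392e-01]
0.0 [0. 0.]
0.05 [ 0.14 -0.56]
0.1 [ 0.25 -1.12]
0.15 [ 0.33 -1.69]
0.2 [ 0.38 -2.26]
0.25 [ 0.41 -2.84]
0.3 [ 0.4  -3.41]
0.35 [ 0.37 -3.99]
0.4 [ 0.31 -4.56]
0.45 [ 0.22 -5.13]
0.5 [ 0.1  -5.69]
0.55 [-0.04 -6.25]
0.6 [-0.22 -6.79]
0.65 [-0.42 -7.33]
0.7 [-0.65 -7.86]
0.75 [-0.9  -8.38]
0.8 [-1.18 -8.88]
0.85 [-1.48 -9.37]
0.9 [-1.81 -9.84]
```

```bash
python3 -m crank '{"hand":[1,1,1,1,1,1,1,1,1,1],"xyz":[[0.14,-0.56,0],[0.25,-1.12,0],[0.33,-1.69,0],[0.38,-2.26,0],[0.41,-2.84,0],[0.4,-3.41,0],[0.37,-3.99,0],[0.31,-4.56,0],[0.22,-5.13,0],[0.22,-5.13,0]],"twist":[0,0,0,0,0,0,0,0,0,0]}'
```

```text
time_s: 9.0
eef_pos: [0.4417, 0.3217, 0.1864]
orientation: [0.748, 0.664, 0.007, 0.001]
force: [9.2, 12.8, -4.9]
opening: 0.249
finger_force: 40.5
```

```bash
python3 -m crank '{"hand":[1,1,1],"xyz":[[0.2,0,0],[0.3,0,0],[0.3,0,0]],"twist":[0,0,0]}'
```

```text
time_s: 9.3
eef_pos: [0.4426, 0.3224, 0.1861]
orientation: [0.748, 0.664, 0.004, 0.003]
force: [9.4, -0.6, 0.1]
opening: 0.245
finger_force: 40.5
```

```bash
python3 -m crank '{"hand":[1,1,1,1],"xyz":[[-0.09,-0.57,0],[-0.15,-0.85,0],[-0.2,-1.13,0],[-0.2,-1.13,0]],"twist":[0,0,0,0]}'; python3 -m crank '{"hand":[1,1],"xyz":[[-0.05,-0.2,0],[-0.05,-0.2,0]],"twist":[0,0]}'
```

```text
time_s: 9.7
eef_pos: [0.4309, 0.3225, 0.1862]
orientation: [0.748, 0.664, 0.005, 0.002]
force: [8.4, 3.5, -0.6]
opening: 0.253
finger_force: 40.5
time_s: 9.9
eef_pos: [0.4292, 0.3223, 0.1862]
orientation: [0.748, 0.664, 0.005, 0.002]
force: [9.5, 3.9, -1.8]
opening: 0.251
finger_force: 40.6
```

```bash
python3 -m crank '{"hand":[1,1,1],"xyz":[[-0.02,-0.12,0],[-0.04,-0.25,0],[-0.04,-0.25,0]],"twist":[0,0,0]}'
```

```text
time_s: 10.2
eef_pos: [0.4271, 0.322, 0.1862]
orientation: [0.748, 0.664, 0.006, 0.003]
force: [11.6, 2.6, -2.6]
opening: 0.252
finger_force: 40.6
```

```bash
python3 -m crank '{"hand":[1,1,1],"xyz":[[-0.02,-0.1,0],[-0.04,-0.2,0],[-0.04,-0.2,0]],"twist":[0,0,0]}'
```

```text
time_s: 10.5
eef_pos: [0.4246, 0.3221, 0.1862]
orientation: [0.748, 0.664, 0.005, 0.002]
force: [9.5, 5.1, -1.5]
opening: 0.25
finger_force: 40.6
```

```bash
python3 -m crank '{"hand":[1,1,1],"xyz":[[0,-0.12,0],[-0.01,-0.25,0],[-0.01,-0.25,0]],"twist":[0,0,0]}'
```

```text
time_s: 10.8
eef_pos: [0.4225, 0.3218, 0.1862]
orientation: [0.748, 0.664, 0.005, 0.003]
force: [12.8, 2.4, -3.0]
opening: 0.25
finger_force: 40.6
```

```bash
python3 -m crank '{"hand":[1,1,1],"xyz":[[-0.01,-0.12,0],[-0.03,-0.25,0],[-0.03,-0.25,0]],"twist":[0,0,0]}'
```

```text
time_s: 11.1
eef_pos: [0.4196, 0.3218, 0.1862]
orientation: [0.748, 0.664, 0.005, 0.002]
force: [9.5, 1.3, -0.2]
opening: 0.249
finger_force: 40.6
```

```bash
python3 -m crank '{"hand":[1,1,1],"xyz":[[-0.02,-0.12,0],[-0.05,-0.25,0],[-0.05,-0.25,0]],"twist":[0,0,0]}'
```

```text
time_s: 11.4
eef_pos: [0.4174, 0.3213, 0.1861]
orientation: [0.748, 0.664, 0.005, 0.003]
force: [11.3, 0.3, -1.5]
opening: 0.251
finger_force: 40.6
```

```bash
python3 -m crank '{"hand":[1,1,1],"xyz":[[-0.02,-0.1,0],[-0.05,-0.2,0],[-0.05,-0.2,0]],"twist":[0,0,0]}'
```

```text
time_s: 11.7
eef_pos: [0.4151, 0.3212, 0.1861]
orientation: [0.748, 0.664, 0.005, 0.002]
force: [10.1, 0.5, 0.1]
opening: 0.25
finger_force: 40.6
```

```bash
python3 -m crank '{"hand":[1,1,1],"xyz":[[-0.02,-0.12,0],[-0.05,-0.25,0],[-0.05,-0.25,0]],"twist":[0,0,0]}'
```

```text
time_s: 12.0
eef_pos: [0.4128, 0.3206, 0.1861]
orientation: [0.748, 0.664, 0.005, 0.003]
force: [12.0, -1.7, -1.7]
opening: 0.248
finger_force: 40.6
```

```bash
python3 -m crank '{"hand":[1,1,1],"xyz":[[-0.02,-0.1,0],[-0.05,-0.2,0],[-0.05,-0.2,0]],"twist":[0,0,0]}'
```

```text
time_s: 12.3
eef_pos: [0.4112, 0.3202, 0.1861]
orientation: [0.748, 0.664, 0.005, 0.004]
force: [13.0, -0.7, -2.3]
opening: 0.251
finger_force: 40.6
```

```bash
python3 -m crank '{"hand":[1,1,1],"xyz":[[-0.03,-0.1,0],[-0.03,-0.1,0],[-0.03,-0.1,0]],"twist":[0,0,0]}'
```

```text
time_s: 12.6
eef_pos: [0.4097, 0.3202, 0.1861]
orientation: [0.748, 0.664, 0.004, 0.003]
force: [10.0, -1.6, -0.7]
opening: 0.25
finger_force: 40.6
```

Just noise there, so I carry on.

```bash
python3 -m crank '{"hand":[1,1,1],"xyz":[[-0.02,-0.1,0],[-0.05,-0.2,0],[-0.05,-0.2,0]],"twist":[0,0,0]}'
```

```text
time_s: 12.9
eef_pos: [0.4079, 0.3197, 0.1861]
orientation: [0.748, 0.664, 0.005, 0.003]
force: [12.6, -3.2, -2.0]
opening: 0.256
finger_force: 40.6
```

```bash
python3 -m crank '{"hand":[1,1,1],"xyz":[[-0.02,-0.1,0],[-0.05,-0.2,0],[-0.05,-0.2,0]],"twist":[0,0,0]}'
```

```text
time_s: 13.2
eef_pos: [0.4062, 0.3192, 0.1861]
orientation: [0.748, 0.664, 0.005, 0.004]
force: [14.7, -4.6, -2.1]
opening: 0.247
finger_force: 40.7
```

```bash
python3 -m crank '{"hand":[1,1,1],"xyz":[[-0.1,0.04,0],[-0.16,0.06,0],[-0.16,0.06,0]],"twist":[0,0,0]}'
```

```text
time_s: 13.5
eef_pos: [0.4063, 0.3188, 0.1862]
orientation: [0.748, 0.664, 0.006, 0.002]
force: [12.2, 3.3, -3.5]
opening: 0.25
finger_force: 40.6
```

```bash
python3 -m crank '{"hand":[1,1,1],"xyz":[[-0.04,-0.09,0],[-0.08,-0.18,0],[-0.08,-0.18,0]],"twist":[0,0,0]}'
```

```text
time_s: 13.8
eef_pos: [0.4039, 0.3183, 0.1862]
orientation: [0.748, 0.664, 0.005, 0.002]
force: [9.9, 2.8, -1.4]
opening: 0.25
finger_force: 40.6
```

```bash
python3 -m crank '{"hand":[1,1,1],"xyz":[[-0.04,-0.09,0],[-0.08,-0.18,0],[-0.08,-0.18,0]],"twist":[0,0,0]}'
```

```text
time_s: 14.1
eef_pos: [0.4022, 0.3177, 0.1862]
orientation: [0.748, 0.664, 0.006, 0.002]
force: [10.9, 3.1, -3.4]
opening: 0.253
finger_force: 40.6
```

```bash
python3 -m crank '{"hand":[1,1,1],"xyz":[[-0.04,-0.09,0],[-0.08,-0.18,0],[-0.08,-0.18,0]],"twist":[0,0,0]}'
```

```text
time_s: 14.4
eef_pos: [0.4006, 0.3171, 0.1863]
orientation: [0.748, 0.664, 0.006, 0.003]
force: [12.9, 2.9, -3.7]
opening: 0.248
finger_force: 40.6
```

```bash
python3 -m crank '{"hand":[1,1,1,1],"xyz":[[-0.04,-0.07,0],[-0.07,-0.14,0],[-0.07,-0.14,0],[-0.07,-0.14,0]],"twist":[0,0,0,0]}'
```

```text
time_s: 14.8
eef_pos: [0.3986, 0.3167, 0.1862]
orientation: [0.748, 0.664, 0.005, 0.002]
force: [9.3, 2.9, -0.8]
opening: 0.249
finger_force: 40.6
```

```bash
python3 -m crank '{"hand":[1,1,1,1],"xyz":[[-0.04,-0.09,0],[-0.08,-0.18,0],[-0.08,-0.18,0],[-0.08,-0.18,0]],"twist":[0,0,0,0]}'
```

```text
time_s: 15.2
eef_pos: [0.397, 0.316, 0.1862]
orientation: [0.748, 0.664, 0.005, 0.002]
force: [11.2, 2.6, -2.2]
opening: 0.246
finger_force: 40.6
```

```bash
python3 -m crank '{"hand":[1,1,1,1],"xyz":[[-0.04,-0.07,0],[-0.07,-0.14,0],[-0.07,-0.14,0],[-0.07,-0.14,0]],"twist":[0,0,0,0]}'
```

```text
time_s: 15.6
eef_pos: [0.3958, 0.3154, 0.1862]
orientation: [0.748, 0.664, 0.006, 0.003]
force: [12.5, 1.9, -3.1]
opening: 0.248
finger_force: 40.6
```

```bash
python3 -m crank '{"hand":[1,1,1,1],"xyz":[[-0.05,-0.09,0],[-0.05,-0.09,0],[-0.05,-0.09,0],[-0.05,-0.09,0]],"twist":[0,0,0,0]}'
```

```text
time_s: 16.0
eef_pos: [0.3943, 0.3151, 0.1862]
orientation: [0.748, 0.664, 0.005, 0.002]
force: [9.7, 4.0, -1.6]
opening: 0.25
finger_force: 40.6
```

```bash
python3 -m crank '{"hand":[1,1,1,1],"xyz":[[-0.04,-0.07,0],[-0.07,-0.14,0],[-0.07,-0.14,0],[-0.07,-0.14,0]],"twist":[0,0,0,0]}'
```

```text
time_s: 16.4
eef_pos: [0.393, 0.3145, 0.1862]
orientation: [0.748, 0.664, 0.005, 0.002]
force: [10.9, 3.8, -2.7]
opening: 0.253
finger_force: 40.6
```

```bash
python3 -m crank '{"hand":[1,1,1,1],"xyz":[[-0.05,-0.09,0],[-0.05,-0.09,0],[-0.05,-0.09,0],[-0.05,-0.09,0]],"twist":[0,0,0,0]}'
```

```text
time_s: 16.8
eef_pos: [0.3922, 0.3141, 0.1862]
orientation: [0.748, 0.664, 0.006, 0.002]
force: [12.1, 3.2, -3.0]
opening: 0.249
finger_force: 40.7
```

```bash
python3 -m crank '{"hand":[1,1,1,1],"xyz":[[-0.05,-0.09,0],[-0.05,-0.09,0],[-0.05,-0.09,0],[-0.05,-0.09,0]],"twist":[0,0,0,0]}'
```

```text
time_s: 17.2
eef_pos: [0.3916, 0.3139, 0.1863]
orientation: [0.748, 0.664, 0.006, 0.003]
force: [14.6, 3.5, -3.8]
opening: 0.252
finger_force: 40.7
```

```bash
python3 -m crank '{"hand":[1,1,1,1],"xyz":[[-0.05,-0.09,0],[-0.05,-0.09,0],[-0.05,-0.09,0],[-0.05,-0.09,0]],"twist":[0,0,0,0]}'
```

```text
time_s: 17.6
eef_pos: [0.391, 0.3135, 0.1863]
orientation: [0.748, 0.664, 0.007, 0.003]
force: [15.7, 3.7, -6.3]
opening: 0.248
finger_force: 40.7
```

```bash
python3 -m crank '{"hand":[1,1,1,1],"xyz":[[0.05,0.09,0],[0.1,0.18,0],[0.15,0.27,0],[0.15,0.27,0]],"twist":[0,0,0,0]}'
```

```text
time_s: 18.0
eef_pos: [0.3932, 0.3146, 0.1862]
orientation: [0.748, 0.664, 0.005, 0.002]
force: [10.7, 3.1, -2.4]
opening: 0.25
finger_force: 40.6
```

```bash
python3 -m crank '{"hand":[1,1,1,1],"xyz":[[0.05,0.09,0],[0.1,0.18,0],[0.1,0.18,0],[0.1,0.18,0]],"twist":[0,0,0,0]}'
```

```text
time_s: 18.4
eef_pos: [0.3947, 0.3153, 0.1862]
orientation: [0.748, 0.664, 0.005, 0.002]
force: [9.1, 2.3, -1.1]
opening: 0.25
finger_force: 40.6
```

```bash
python3 -m crank '{"hand":[1,1,1,1],"xyz":[[0.05,0.09,0],[0.05,0.09,0],[0.05,0.09,0],[0.05,0.09,0]],"twist":[0,0,0,0]}'
```

```text
time_s: 18.8
eef_pos: [0.3953, 0.3156, 0.1862]
orientation: [0.748, 0.663, 0.004, 0.002]
force: [6.8, 2.3, 0.9]
opening: 0.245
finger_force: 40.6
```

```bash
python3 -m crank '{"hand":[1,1,1,1],"xyz":[[0.05,0.09,0],[0.05,0.09,0],[0.05,0.09,0],[0.05,0.09,0]],"twist":[0,0,0,0]}'
```

```text
time_s: 19.2
eef_pos: [0.3957, 0.3159, 0.1861]
orientation: [0.748, 0.663, 0.003, 0.001]
force: [5.5, 1.1, 3.6]
opening: 0.25
finger_force: 40.6
```

```bash
python3 -m crank '{"hand":[1,1,1,1],"xyz":[[0.05,0.09,0],[0.1,0.18,0],[0.1,0.18,0],[0.1,0.18,0]],"twist":[0,0,0,0]}'
```

```text
time_s: 19.6
eef_pos: [0.3965, 0.3163, 0.186]
orientation: [0.748, 0.663, 0.001, 0.001]
force: [-1.0, -1.0, 9.5]
opening: 0.25
finger_force: 40.6
```

```bash
python3 -m crank '{"hand":[1,1,1,1],"xyz":[[0.05,0.09,0],[0.05,0.09,0],[0.05,0.09,0],[0.05,0.09,0]],"twist":[0,0,0,0]}'
```

```text
time_s: 20.0
eef_pos: [0.3969, 0.3165, 0.186]
orientation: [0.748, 0.663, 0.001, 0.0]
force: [-3.5, -2.6, 11.7]
opening: 0.249
finger_force: 40.7
```

```bash
python3 -m crank '{"hand":[1,1,1],"xyz":[[-0.05,-0.09,-0.1],[-0.05,-0.09,-0.2],[-0.05,-0.09,-0.2]],"twist":[0,0,0]}'
```

```text
time_s: 20.3
eef_pos: [0.396, 0.316, 0.1862]
orientation: [0.748, 0.663, 0.001, 0.0]
force: [3.1, 0.7, -0.2]
opening: 0.256
finger_force: 40.6
```

```bash
python3 -m crank '{"hand":[1,0.45,0.4,0.3,0.2,0.1,0,-0.1,-0.1],"xyz":[[0.03,0.05,0],[0.03,0.05,0],[0.03,0.05,0],[0.03,0.05,0],[0.03,0.05,0],[0.03,0.05,0],[0.03,0.05,0],[0.03,0.05,0],[0.03,0.05,0]],"twist":[0,0,0,0,0,0,0,0,0]}'
```

```text
time_s: 21.2
eef_pos: [0.396, 0.3161, 0.1859]
orientation: [0.748, 0.664, -0.0, -0.0]
force: [-0.4, 0.5, 0.0]
opening: 0.552
finger_force: 0.0
```

```bash
python3 -m crank '{"hand":[-0.1,-0.1,-0.1,-0.1,-0.1,-0.1,-0.1,-0.1],"xyz":[[0,0,-1],[0,0,-3],[0,0,-6],[0,0,-10],[-5,0,-13],[-10,0,-14],[-14,0,-14],[-14,0,-14]],"twist":[0,0,0,0,0,0,0,0]}'
python3 - <<'E'
from plant import bot
from h import *
import cv2
f=bot.grab_frame("scene");a=cv2.resize(f["color"][100:300,120:387,::-1],None,fx=2.9,fy=2.9,interpolation=2)
cv2.imwrite("pics/s4.png",a)
E
```

```text
time_s: 22.0
eef_pos: [0.3793, 0.1736, 0.3275]
orientation: [0.75, 0.661, 0.001, 0.001]
force: [-0.7, 0.2, 0.2]
opening: 0.549
finger_force: 0.0
```

View pics/s4.png

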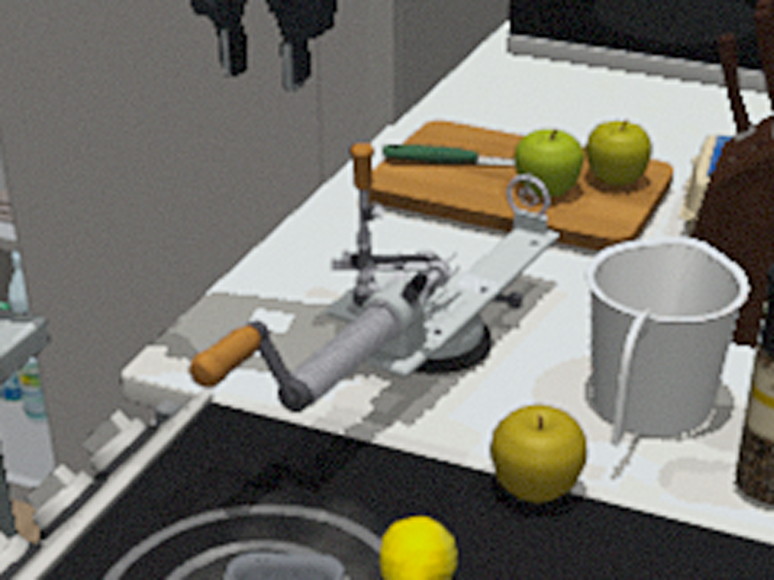

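The knob stays drawn back at (362,165), having started at (462,180). The crank is back at (225,355), the bystanders have not moved and the gripper is clear. Handing in.

```bash
python3 -c "
from plant import bot
print(bot.hand_in())"
```

```text
the job is handed in; nothing more can be done
None
```

I pulled the feed shaft back onto its stop and left the peeling arm hooked on the catch, with the robot clear of everything. The job is handed in; no verdict came back.

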